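# Rock the angle gauge on a drone boom to its mark and hold it

### The arm

A 7-joint arm with a two-finger parallel gripper is mounted at the origin on the work surface. World frame = base frame: x ahead of the robot, y to its left, z up, the work surface at z = 0. Lengths are in m, angles in rad, forces in N, time in s.
With the tool pointing down it reaches from about 0.4 to 0.875 m from the base axis. Payload 19.3 kg.
Tool frame: the origin (TCP) lies at the centre of the arm's flange, where the gripper is bolted on; the fingertips stand 173 mm ahead of it and the grasp point (between the pads) lies 155 mm ahead of it (bot.grip_point_offset is the distance from the TCP to the grasp point, in m); z points along the fingers, x is the direction in which the jaws open and shut, and the axes are right-handed (so a half turn about z gives the same grasp; the last joint's range is limited). The gripper opens to 85 mm and grips with 20 to 120 N. Pads are 22 mm wide; open, the fingers measure 114 mm over their backs; the gripper's body (76 mm by 85 mm) begins 54 mm behind the grasp point. The pads swing forward as they close: fully open they stand 13 mm farther back than shut.
Start: joints at [-1.419, 0.521, -0.036, 1.599, 0.021, 1.021, -0.113], TCP at [0.138, 0.61, 0.405] pointing down, gripper open.
Joint ranges: [-2.91, 2.91], [-0.3, 2.13], [-1.5, 1.42], [0.17, 2.43], [-1.26, 4.41], [0.16, 1.93], [-2.52, 2.52]. Speed limits (rad/s): [1.89, 1.89, 2.39, 2.39, 3.01, 3.01, 3.01].

### API

Orientations are given as [roll, pitch, yaw] about the fixed x, y, z axes, in that order (R = Rz(yaw) Ry(pitch) Rx(roll)).
In Python, from workcell import bot gives the robot as it stands.
- The arm moves only by the tool step_arm, never from a script. Its argument "plan" is a list that holds one entry, the list of rows, each a list of 4 numbers: the shift along the world's x, y, z in cm, then the turn about the world's z in rad. A call has 1 to 12 rows; each row is the pose to reach, as a shift and turn from the pose measured when the call began; what a row does not reach only later rows make up. A row lasts 1/12 s, in which the tool goes at most 41.7 mm and 7.16 degrees, less where a joint would pass 70% of its speed; a pose out of reach is approached as far as the arm can. A call with a gripper value outside its range is refused whole. "jaw" is the closure, from 0 (fully open) to 1 (shut), set as the call begins (left out, the last holds). The fingers move at their own pace and stop on an object; "force" is the grip in N (left out, the last holds). Time passes only in rows, so rows that repeat a pose let the fingers close. It gives the time, the measured TCP pose, the force and the opening at its end, in the units of the state.
- bot.observe(): the state, without advancing time (a new reading comes with each control period).
- bot.grab_frame(name): name is "side" or "top"; returns a dict with "pixels" (384x512x3 uint8, blue, green, red), "mtx" (3x3 intrinsics, pixels), "R" (3x3) and "t" (3): a world point X has camera coordinates R X + t. Camera axes: x right, y down, z forward; pixel columns grow to the right and rows downward; lengths in m; the calibration is good to about 2 mm. A picture is of the moment at which its call begins. There is no depth.
- bot.job_done(): hands the job in, once; it reports no verdict.
The state is a dict: "clock": time; "qpos": joint angles; "qd": joint speeds; "joint_efforts": joint torques, N m; "position": TCP position; "tool_rot": TCP orientation; "force": force on the tool from outside, world axes, zero at the start; "moment": the same for the moment, N m; "grip_width": finger opening in m.
Only numpy, scipy, OpenCV 4.12 (cv2) and the standard library are available. Lean on these libraries where they do the work, as an engineer would, in place of code of your own. Each camera call takes 0.05 s, during which the arm holds its last target.

### The job

Pick up the pendulum angle gauge by its handle, stand it upright with its V foot astride the drone boom between the two clamp rings, and then, keeping the foot seated on the tube, rock it sideways about the tube until its swinging pointer settles on the brass mark of the dial. Keep holding it exactly there, still resting on the tube: the program finishes while the gripper holds the gauge. Leave the spool, jar and screwdriver where they are.

Things in the scene. Friction and masses are not known exactly. Their poses are not given: they have to be found in the camera images.
- gauge_handle (a point): Centre of the angle gauge's handle, an upright black square block 24 x 24 mm, 50 mm tall, sides along the gauge's x and y. The gauge (about 0.4 kg, 188 mm tall) stands loose and upright on the bench, this point 163 mm above its underside. Gauge axes: z up, x square out of the dial's face (faces away from the robot), y along dial and foot.
- gauge: The whole gauge; origin at the centre of the foot's underside, same axes. Foot: aluminium, 30 mm along x, 68 along y, 34 high, with a 90 degree V notch open downwards that runs along x (mouth 40 mm, depth 20 mm). Dial: white upright disc, 109 mm diameter, 8 mm thick, centre 88 mm above the origin, top edge 21 mm below the handle's centre.
- gauge_seat (a point): Point in the V notch, in the gauge's middle, where the tube's axis lies when the foot is fully seated: 157 mm below the handle's centre, 6 mm above the foot's underside, gauge axes. So, seated upright, the handle's centre is 157 mm above the tube's axis.
- boom_mid (a point): Point on the axis of the drone boom, mid-way between its two clamp rings. The boom is a fixed, level, round black tube, 20 mm diameter, 260 mm long along this frame's x (z up), its axis 75 mm above the bench. The rings (30 mm diameter, 10 mm thick) are centred 35 mm to either side: 60 mm of free tube between them.
- boom: The fixed boom with its supports, origin on the bench below its middle, x along the tube. Two aluminium V-blocks, 70 mm wide, 85 mm high, 30 mm thick, centred 85 mm to either side carry the tube; a small motor (32 mm diameter, top 121 mm above the bench) sits on the end nearer the robot.
- pointer (a joint): Angle (rad) of the free-swinging steel pendulum pointer relative to the gauge, right-handed about the gauge's x through the dial's centre; 0 = straight to the foot. Gravity keeps it plumb: it reads 0 with the gauge upright, and minus the gauge's turn when the gauge is turned about its own x. It swings for about half a second after a motion.
- mark (a joint): Angle (rad) of the small brass bar near the dial's rim (the mark), same axis and zero as the pointer; preset between 0.22 and 0.42, stays where it is. The pointer is on the mark when both angles are equal: the gauge is then turned by minus this angle about its x, its top leaning to +y.
- pointer_tip (a point): Tip of the pointer, 48 mm from the dial's centre, 8.5 mm in front of the dial's middle plane.
- mark_tip (a point): Point of the brass mark (a bar 5 mm wide, 16 mm long, lying radially on the dial just behind the pointer) 48 mm from the dial's centre, in the plane of the pointer's tip.
- spool: Bystander: grey empty wire spool, 64 mm diameter, 50 mm high, upright; origin under its centre.
- jar: Bystander: black jar, 48 mm diameter, 65 mm high; origin under its centre.
- driver: Bystander: screwdriver lying on the bench.
Things that resemble listed ones, but are neither listed nor needed, are in the scene too. There is more than one size of the gauge; the job needs the middle-sized.

How it is judged:
On the way, in this order (a step that is already met when the one before it is completed fails the run):
1. the gauge stands upright, fully seated astride the boom between the clamp rings (x of gauge_seat in the frame of boom_mid between -0.016 and 0.016 m and y of gauge_seat in the frame of boom_mid between -0.004 and 0.004 m and z of gauge_seat in the frame of boom_mid between -0.004 and 0.004 m and angle between the x axis of gauge_seat and the x axis of boom_mid, either way round below 0.14 rad and contact force between gauge and boom above 0.5 N and angle between gauge's own z axis and vertical below 0.12 rad), for 0.2 s.
2. rocked about the tube, still seated and held, the pointer rests on the mark (x of gauge_seat in the frame of boom_mid between -0.016 and 0.016 m and y of gauge_seat in the frame of boom_mid between -0.004 and 0.004 m and z of gauge_seat in the frame of boom_mid between -0.004 and 0.004 m and angle between the x axis of gauge_seat and the x axis of boom_mid, either way round below 0.14 rad and contact force between gauge and boom above 0.5 N and contact force between the fingers and gauge above 1 N and distance between pointer_tip and mark_tip below 0.004 m and velocity of joint pointer between -0.3 and 0.3 rad/s), for 0.5 s.
At the end, for the whole second after the job is handed in: V foot seated on the tube (within 4 mm of its axis, 16 mm of the middle between the rings, 8 degrees of its direction, pressing over 0.5 N), pointer tip within 4 mm of the mark tip and still (under 0.3 rad/s), gauge held by the fingers (all of step 2); the arm keeps its last pose, push and grip.
It fails at once if the spool is disturbed (distance of spool from where it was at the start of the episode above 0.03 m).
It fails at once if the jar is disturbed (distance of jar from where it was at the start of the episode above 0.03 m).
It fails at once if the driver is disturbed (distance of driver from where it was at the start of the episode above 0.03 m).
It also fails if it takes over 45 s, if anything falls off the work surface, if the arm or the gripper's body presses on something with over 40 N, if the wrist force passes 120 N, or if a joint passes its speed limit or range.

## Working session

There is one attempt and no reset: what is moved stays moved. The work goes in short steps, Python scripts to look and compute and a tool call to move; the robot and the scene stay as the last step left them, time stands still between calls to the robot, and variables do not carry over. Pictures are saved under pics/ and viewed, and the job is handed in when it is done.

Besides the shell and the picture viewer there is one more tool, called after "Emit:" in YAML: its name, and indented under it one key for each argument. step_arm: Moves the arm, as the interface text tells. Its arguments: {"type":"object","properties":{"plan":{"type":"array"},"jaw":{"type":"number"},"force":{"type":"number"}},"required":["plan"]}

```bash
mkdir -p pics; ls
python3 - <<'E'
from workcell import bot
import cv2,numpy as np
print(bot.observe())
for n in("side","top"):
    f=bot.grab_frame(n); cv2.imwrite(f"pics/{n}0.png",cv2.resize(f["pixels"],(800,600),interpolation=cv2.INTER_CUBIC))
    cv2.imwrite(f"pics/{n}0raw.png",f["pixels"])
    np.savez(f"{n}0.npz",**f); print(n,f["mtx"],f["R"],f["t"],-f["R"].T@f["t"])
E
```

```text
pics
{'clock': 0.0, 'qpos': array([-1.41923336,  0.52205823, -0.03634447,  1.59999542,  0.02120731,
        1.02110236, -0.11281324]), 'qd': array([ 9.49586196e-04,  3.45839196e-04, -1.44697253e-03,  1.53860413e-03,
       -5.64975236e-04,  1.15082494e-03, -5.20805939e-05]), 'joint_efforts': array([-1.18391064e-03, -9.27110195e+01,  1.97867230e+00, -3.69939995e+01,
        1.75347581e-02,  8.20891379e-03,  5.18097079e-05]), 'position': array([0.13745352, 0.60955953, 0.40410238]), 'tool_rot': array([3.14151084e+00, 1.17525898e-03, 1.34902850e+00]), 'force': array([-0.39559387, -0.61442802, -0.50377721]), 'moment': array([ 0.00057413, -0.03379404, -0.0197292 ]), 'grip_width': 0.08544202515022603}
side [[347.01457242   0.         258.80507944]
 [  0.         347.01457242 193.65448566]
 [  0.           0.           1.        ]] [[ 0.9630703  -0.26915065 -0.00731624]
 [-0.20128637 -0.70166044 -0.68348842]
 [ 0.17882784  0.65972006 -0.72992469]] [-0.5264284   0.1960855   0.95132889] [ 0.37633281 -0.63171386  0.82456913]
top [[436.48190901   0.         255.55704852]
 [  0.         436.48190901 198.501594  ]
 [  0.           0.           1.        ]] [[ 0.02318556 -0.99970069 -0.00780768]
 [-0.99280449 -0.02210647 -0.11768833]
 [ 0.11748051  0.01048017 -0.99301989]] [9.21488723e-04 5.73722285e-01 1.07459686e+00] [0.44332852 0.00234222 1.13462366]
```

View pics/side0.png

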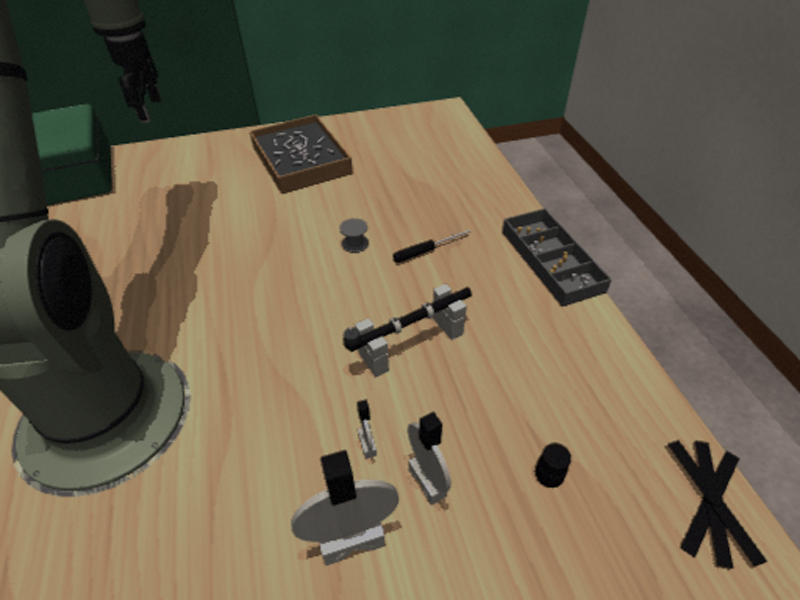

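View pics/top0.png

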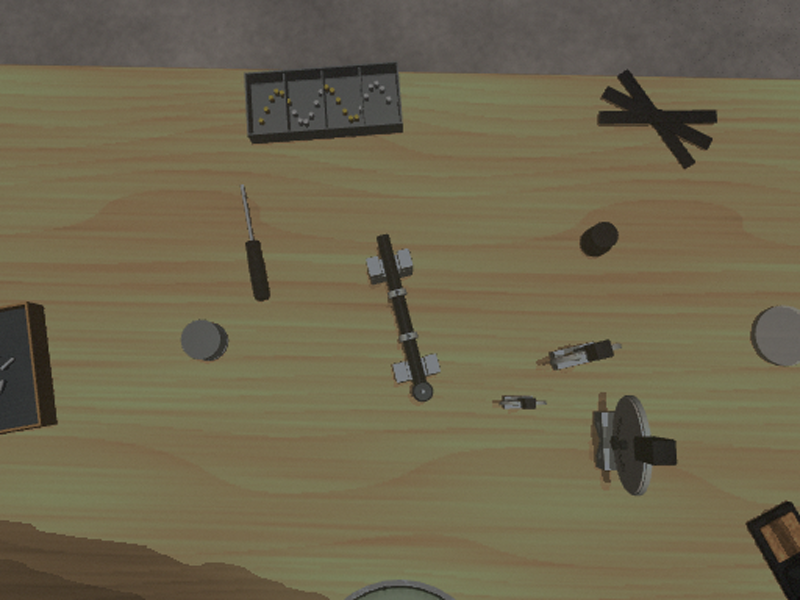

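Run:
```python
import cv2,numpy as np
s=cv2.imread("pics/side0raw.png");t=cv2.imread("pics/top0raw.png")
a=s[235:365,180:330]; b=t[205:325,300:450]
f=lambda im:cv2.convertScaleAbs(cv2.resize(im,None,fx=5,fy=5,interpolation=cv2.INTER_CUBIC),alpha=1.5)
cv2.imwrite("pics/z_s.png",f(a)[:600]);cv2.imwrite("pics/z_t.png",f(b))
cv2.imwrite("pics/z_b.png",f(t[140:260,220:300]))
```

```text
(no output)
```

View pics/z_s.png

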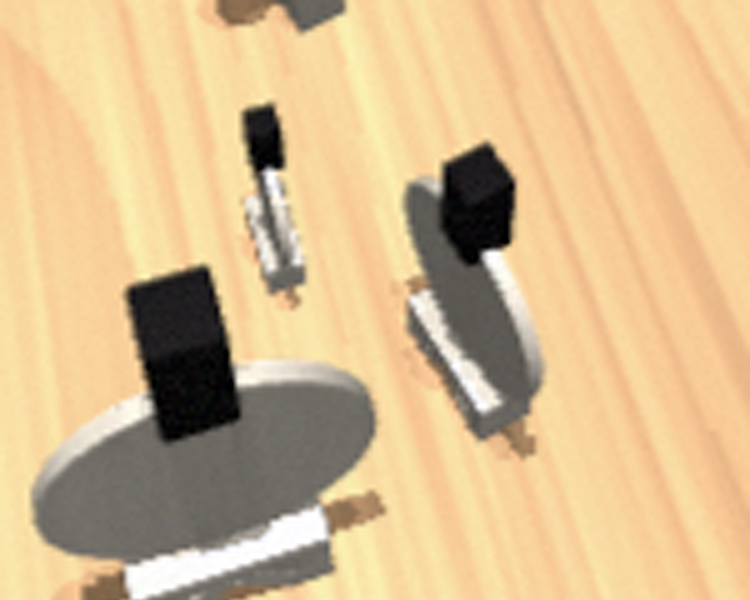

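View pics/z_t.png

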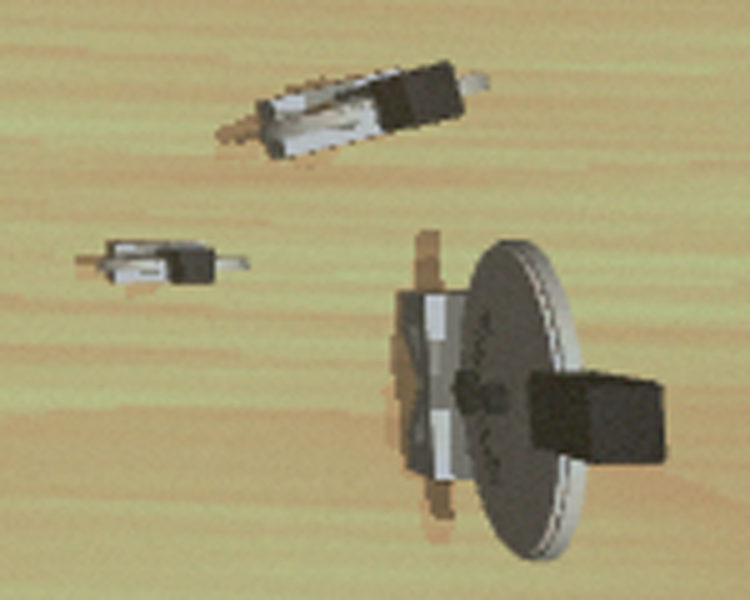

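View pics/z_b.png

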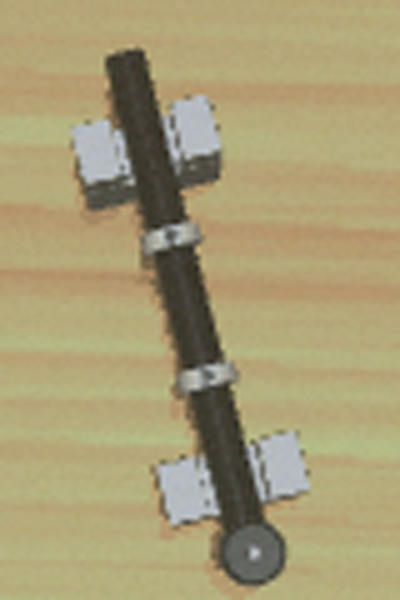

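```bash
cat > h.py <<'E'
import numpy as np,cv2
def ray(f,u,v):
    d=f["R"].T@np.linalg.solve(f["mtx"],[u,v,1.]); c=-f["R"].T@f["t"]; return c,d
def atz(f,u,v,z):
    c,d=ray(f,u,v); return c+d*(z-c[2])/d[2]
def proj(f,X):
    X=np.atleast_2d(X); p=(f["R"]@X.T).T+f["t"]; p=p@f["mtx"].T; return p[:,:2]/p[:,2:]
def tri(obs):
    A=[];b=[]
    for f,u,v in obs:
        c,d=ray(f,u,v); d/=np.linalg.norm(d); P=np.eye(3)-np.outer(d,d); A.append(P); b.append(P@c)
    return np.linalg.lstsq(np.vstack(A),np.hstack(b),rcond=None)[0]
E
python3 - <<'E'
from h import *
S=dict(np.load("side0.npz"));T=dict(np.load("top0.npz"))
o=-.4
tz=lambda x,y,x0,y0:(x0+x/5+o,y0+y/5+o)
for c in [(398,75),(445,62),(463,118),(412,132),(430,97)]:
    print("top",atz(T,*tz(*c,300,205),.188))
for c in [(445,163),(488,143),(515,180),(470,202),(479,172)]:
    print("side",atz(S,*tz(*c,180,235),.188))
print("tri",tri([(T,*tz(430,97,300,205)),(S,*tz(479,172,180,235))]))
a=atz(T,*tz(171,238,220,140),.075);b=atz(T,*tz(206,378,220,140),.075);print("rings",a,b,(a+b)/2,np.linalg.norm(a-b),np.arctan2(*(a-b)[1::-1]))
m=atz(T,*tz(254,553,220,140),.121);e=atz(T,*tz(124,52,220,140),.08);print("motor",m,e,np.arctan2(*(e-m)[1::-1]))
# side rings
s1=atz(S,398*.64-.2,324*.64-.2,.075);s2=atz(S,432*.64-.2,310*.64-.2,.075);print(s1,s2)
# foot outline of middle gauge in top
for c in [(258,102),(272,158),(382,130)]: print("foot",atz(T,*tz(*c,300,205),.034))
E
```

```text
top [ 0.51526129 -0.25658162  0.188     ]
top [ 0.52136813 -0.27696727  0.188     ]
top [ 0.49727678 -0.28442209  0.188     ]
top [ 0.49073065 -0.26236665  0.188     ]
top [ 0.50603615 -0.27030118  0.188     ]
side [ 0.49517386 -0.26547103  0.188     ]
side [ 0.51544974 -0.26118012  0.188     ]
side [ 0.52085137 -0.28117351  0.188     ]
side [ 0.49979505 -0.28588029  0.188     ]
side [ 0.50759067 -0.27346623  0.188     ]
tri [ 0.50726467 -0.27146883  0.18462907]
rings [0.59649426 0.01848033 0.075     ] [ 5.28064619e-01 -1.79116705e-04  7.50000000e-02] [0.56227944 0.00915061 0.075     ] 0.07092806270461345 0.2662087484090839
motor [ 0.44401062 -0.0239577   0.121     ] [0.68790144 0.04377429 0.08      ] 0.2708879828040825
[ 0.53399023 -0.00174868  0.075     ] [0.60415983 0.01415627 0.075     ]
foot [ 0.51175666 -0.22826674  0.034     ]
foot [ 0.48381002 -0.23520709  0.034     ]
foot [ 0.49910211 -0.2904069   0.034     ]
```

```bash
cat >> h.py <<'E'
def gpts(x,y,yaw,z=0.):
    c,s=np.cos(yaw),np.sin(yaw); R=np.array([[c,-s,0],[s,c,0],[0,0,1]]); o=np.array([x,y,z])
    box=lambda hx,hy,z0,z1:[(a*hx,b*hy,zz) for zz in(z0,z1) for a,b in((1,1),(-1,1),(-1,-1),(1,-1))]
    th=np.linspace(0,2*np.pi,41)
    return [np.array(p)@R.T+o for p in (box(.012,.012,.138,.188),box(.015,.034,0,.034))],[np.c_[np.full(41,h),.0545*np.sin(th),.088+.0545*np.cos(th)]@R.T+o for h in(-.004,.004)]
def overlay(f,g,x0,y0,w,h,k,name):
    im=cv2.convertScaleAbs(cv2.resize(f["pixels"][y0:y0+h,x0:x0+w],None,fx=k,fy=k,interpolation=cv2.INTER_CUBIC),alpha=1.5)
    P=lambda X:np.round((proj(f,X)-[x0,y0]+.5)*k-.5).astype(int)
    bx,ds=g
    for b in bx:
        p=P(b)
        for i in range(4):
            for q,r in((i,(i+1)%4),(i+4,(i+1)%4+4),(i,i+4)): cv2.line(im,tuple(map(int,p[q])),tuple(map(int,p[r])),(0,0,255),1)
    for d in ds: cv2.polylines(im,[P(d).reshape(-1,1,2)],True,(0,200,0),1)
    cv2.imwrite(name,im)
E
python3 - <<'E'
from h import *
S=dict(np.load("side0.npz"));T=dict(np.load("top0.npz"))
g=gpts(.507,-.271,.27)
overlay(S,g,250,255,50,75,8,"pics/o_s.png");overlay(T,g,335,205,75,45,8,"pics/o_t.png")
a=cv2.imread("pics/o_s.png");b=cv2.imread("pics/o_t.png")
b=cv2.copyMakeBorder(b,0,a.shape[0]-b.shape[0],0,0,0);c=np.hstack([a,b]);cv2.imwrite("pics/o1.png",cv2.resize(c,(c.shape[1]*4//5,c.shape[0]*4//5)))
E
```

```text
(no output)
```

View pics/o1.png

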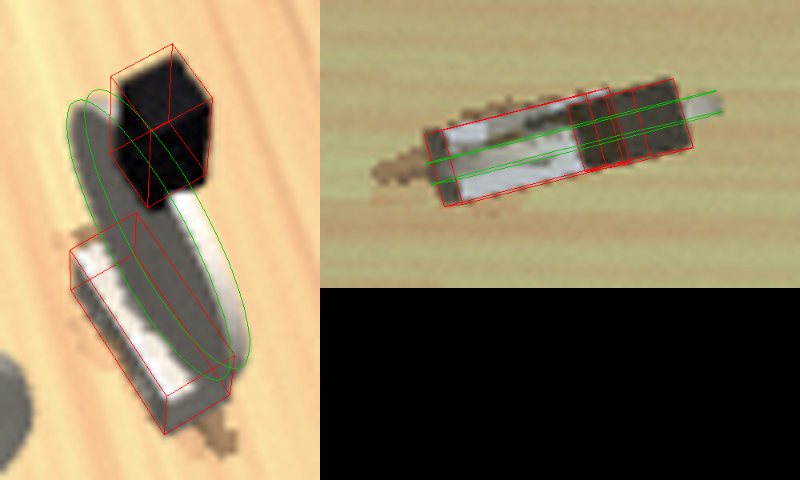

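Emit:
step_arm:
  plan:
    - [[2.5,-3,1,-0.1],[5,-6,2,-0.2],[7.5,-9,3,-0.3],[10,-12,4,-0.4],[12.5,-15,4,-0.5],[15,-18,4,-0.6],[17.5,-21,4,-0.7],[20,-24,4,-0.8],[22.5,-27,4,-0.9],[25,-30,4,-1.0],[27.5,-33,4,-1.084],[30,-36,4,-1.084]]
  jaw: 0
  force: 30

```text
clock: 1.1
position: [0.4382, 0.2479, 0.4442]
tool_rot: [3.142, 0.001, 0.259]
force: [-0.4, 1.1, 0.9]
grip_width: 0.0856
```

Emit:
step_arm:
  plan:
    - [[1,-4,0,0.01],[2.5,-8,0,0.01],[4,-12,0,0.01],[6,-16,0,0.01],[7,-20,0,0.01],[7,-24,0,0.01],[7,-28,0,0.01],[7,-32,0,0.01],[7,-36,0,0.01],[7,-40,0,0.01],[7,-44,0,0.01],[7,-48,0,0.01]]

```text
clock: 2.1
position: [0.5078, -0.234, 0.4441]
tool_rot: [-3.141, 0.001, 0.27]
force: [0.4, 1.5, -0.2]
grip_width: 0.0851
```

Emit:
step_arm:
  plan:
    - [[0,-3,0,0],[0,-4,0,0],[0,-4,0,0],[0,-4,0,0]]

```text
clock: 2.43
position: [0.5077, -0.274, 0.4437]
tool_rot: [-3.141, 0.002, 0.269]
force: [-0.1, 0.7, -0.0]
grip_width: 0.0851
```

Run:
```python
from workcell import bot
from h import *
o=bot.observe();print(o["position"],o["tool_rot"],o["qpos"],o["force"])
S=bot.grab_frame("side");T=bot.grab_frame("top")
g=gpts(.508,-.272,.27)
overlay(S,g,220,205,90,120,5,"pics/a_s.png");overlay(T,g,320,190,90,70,5,"pics/a_t.png")
a=cv2.imread("pics/a_s.png");b=cv2.imread("pics/a_t.png")
b=cv2.copyMakeBorder(b,0,a.shape[0]-b.shape[0],0,0,0);c=np.hstack([a,b]);cv2.imwrite("pics/a1.png",cv2.resize(c,(c.shape[1]*4//5,c.shape[0]*4//5)))
```

```text
[ 0.50767726 -0.27401414  0.44368376] [-3.14078524e+00  1.75022362e-03  2.68641275e-01] [ 0.03201913  0.44706571  0.50935613  1.70385066 -0.24387433  1.05615187
  0.88946517] [-0.14954042  0.74200519 -0.00390206]
```

View pics/a1.png

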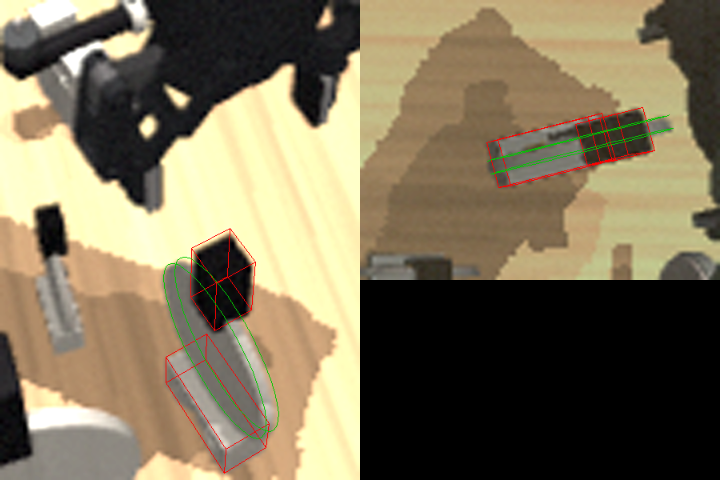

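Emit:
step_arm:
  plan:
    - [[0,0.2,-4,0],[0,0.2,-8,0],[0,0.2,-10.5,0],[0,0.2,-12.4,0],[0,0.2,-12.4,0],[0,0.2,-12.4,0],[0,0.2,-12.4,0]]

```text
clock: 3.12
position: [0.5086, -0.2704, 0.3213]
tool_rot: [-3.141, -0.0, 0.272]
force: [0.1, 0.8, 0.7]
grip_width: 0.0856
```

Emit:
step_arm:
  plan:
    - [[0,0,0,0],[0,0,0,0],[0,0,0,0],[0,0,0,0],[0,0,0,0],[0,0,0,0],[0,0,0,0],[0,0,0,0],[0,0,0,0],[0,0,0,0]]
  jaw: 1
  force: 40

```text
clock: 3.95
position: [0.5085, -0.2706, 0.3216]
tool_rot: [-3.141, -0.0, 0.271]
force: [-2.7, 0.3, 6.9]
grip_width: 0.0235
```

Run:
```python
from workcell import bot
from h import *
o=bot.observe();print(o["position"],o["tool_rot"],o["qpos"],o["force"],o["grip_width"])
S=bot.grab_frame("side");T=bot.grab_frame("top")
g=gpts(.508,-.272,.27)
overlay(S,g,220,205,90,120,5,"pics/b_s.png");overlay(T,g,320,190,90,70,5,"pics/b_t.png")
a=cv2.imread("pics/b_s.png");b=cv2.imread("pics/b_t.png")
b=cv2.copyMakeBorder(b,0,a.shape[0]-b.shape[0],0,0,0);c=np.hstack([a,b]);cv2.imwrite("pics/b1.png",cv2.resize(c,(c.shape[1]*4//5,c.shape[0]*4//5)))
```

```text
[ 0.50849574 -0.27058456  0.32163881] [-3.14145792e+00 -1.65621458e-04  2.71408646e-01] [ 0.08292488  0.58981401  0.4360745   1.82506097 -0.33408068  0.79963293
  0.96115384] [-2.68917734  0.34357958  6.8948171 ] 0.02354213380978896
```

View pics/b1.png

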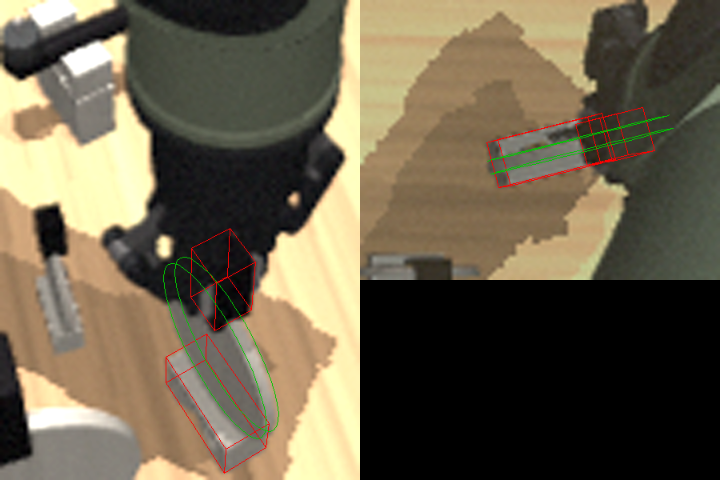

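Emit:
step_arm:
  plan:
    - [[0,0,2,0],[0,0,5,0],[0,0,8,0],[0,0,11,0],[0,1,14,-0.1],[0,3,16,-0.22],[0,6,16,-0.34],[0,9,16,-0.46],[0,12,16,-0.58],[0,14,16,-0.7],[0,14,16,-0.82],[0,14,16,-0.94]]

```text
clock: 5.05
position: [0.5085, -0.1291, 0.4815]
tool_rot: [-3.141, 0.001, -0.672]
force: [-0.3, 0.4, -3.4]
grip_width: 0.0234
```

Emit:
step_arm:
  plan:
    - [[0,0,0,-0.12],[0,0,0,-0.24],[0,0,0,-0.36],[0,0,0,-0.46],[0,0,0,-0.46],[0,0,0,-0.46],[0,0,0,-0.46],[0,0,0,-0.46],[0,0,0,-0.46]]

```text
clock: 5.8
position: [0.5084, -0.1292, 0.4815]
tool_rot: [-3.141, 0.001, -1.131]
force: [-0.1, -1.1, -3.9]
grip_width: 0.0234
```

Run:
```python
from workcell import bot
from h import *
o=bot.observe();print(o["position"],o["tool_rot"],o["qpos"],o["force"],o["grip_width"])
S=bot.grab_frame("side");np.savez("side2.npz",**S)
p=o["position"];g=gpts(p[0],p[1],o["tool_rot"][2],p[2]-.3216)
c=proj(S,[[p[0],p[1],p[2]-.3216+.1]])[0];print(c)
x0,y0=map(int,c-[50,50])
overlay(S,([],[]),x0,y0,100,100,6,"pics/c1.png");overlay(S,g,x0,y0,100,100,6,"pics/c2.png")
cv2.imwrite("pics/c0.png",cv2.resize(S["pixels"],(800,600)))
```

```text
[ 0.50842345 -0.12920552  0.48152851] [-3.14103516e+00  7.38722424e-04 -1.13054693e+00] [-0.49994376  0.38277674  0.86155021  1.79438436 -0.32263514  1.11223754
 -0.65929104] [-0.14889587 -1.12088876 -3.93781477] 0.023445465673003867
[257.038161   196.70594502]
```

View pics/c1.png

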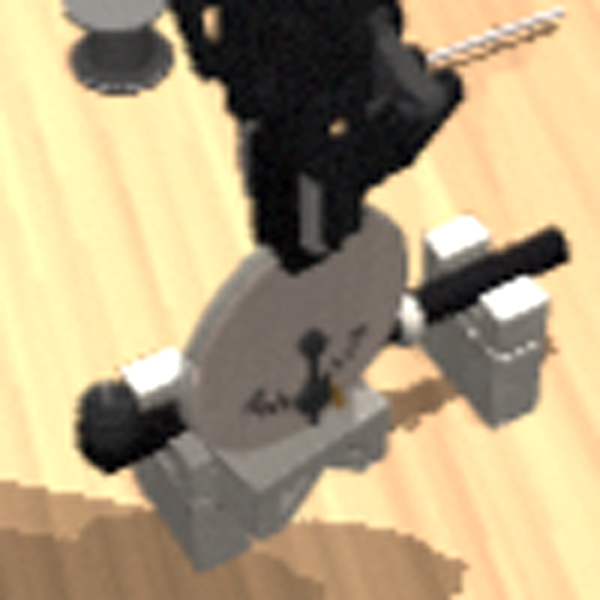

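View pics/c2.png

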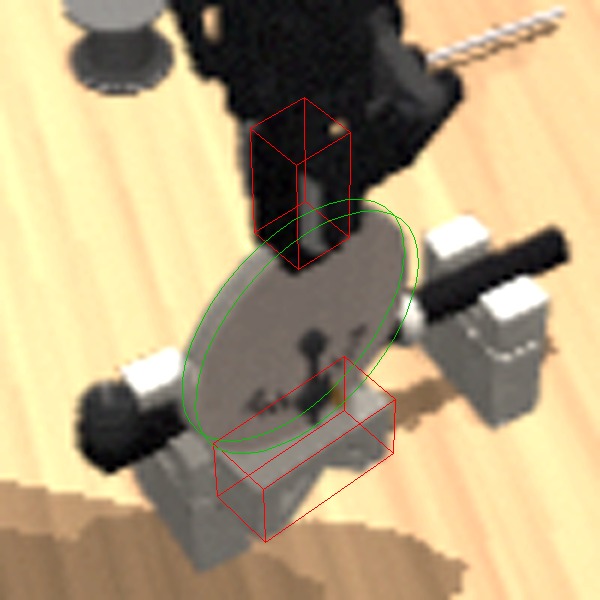

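View pics/c0.png

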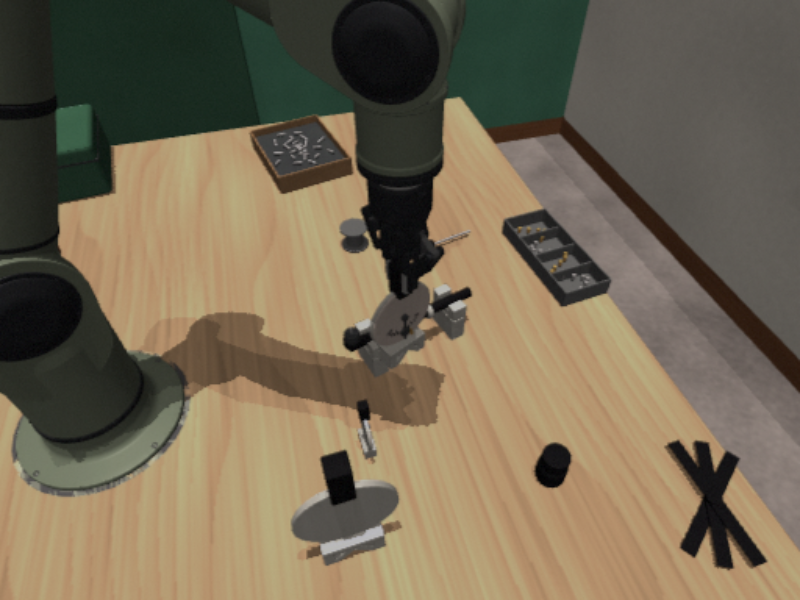

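Run:
```python
from h import *
S=dict(np.load("side2.npz"))
x,y,yaw,z=.5084,-.1292,-1.1305,.4815-.3216
c,s=np.cos(yaw),np.sin(yaw); R=np.array([[c,-s,0],[s,c,0],[0,0,1]])
def P(r,a,h=.0085): return proj(S,R@np.array([h,r*np.sin(a),.088-r*np.cos(a)])+[x,y,z])[0]
x0,y0=245,180
k=16
im=cv2.convertScaleAbs(cv2.resize(S["pixels"][y0:y0+37,x0-10:x0+35],None,fx=k,fy=k,interpolation=cv2.INTER_CUBIC),alpha=1.7)
x0-=10
q=lambda p:tuple(int(v) for v in (p-[x0,y0]+.5)*k-.5)
cv2.circle(im,q(P(0,0)),4,(0,255,0),1)
for a,col in((0,(0,255,0)),(.22,(255,0,0)),(.32,(0,0,255)),(.42,(255,0,255))):
    cv2.line(im,q(P(.040,a)),q(P(.056,a)),col,1); cv2.circle(im,q(P(.048,a)),3,col,1); print(a,P(.048,a))
cv2.imwrite("pics/d1.png",im)
p=S["pixels"].astype(int); sub=p[220:255,240:275]; m=(sub[...,2]-sub[...,0]);
g=p[225:260,245:280]; 
yy,xx=np.mgrid[y0:y0+37,x0:x0+45]; w=p[y0:y0+37,x0:x0+45]; d=w[...,2]-w[...,0]
i=np.argsort(-(d/(w.sum(-1)+20)).ravel())[:14]
for j in i: print(xx.ravel()[j],yy.ravel()[j],w.reshape(-1,3)[j])
```

```text
0 [259.69419753 216.21433923]
0.22 [263.07936445 213.61217852]
0.32 [264.56524874 212.25946158]
0.42 [266.00043759 210.81701382]
263 212 [29 55 72]
263 211 [31 55 72]
262 211 [22 40 52]
262 212 [28 47 62]
263 213 [36 59 77]
262 210 [32 48 61]
278 212 [48 68 86]
273 213 [53 73 94]
275 214 [53 72 93]
277 215 [ 89 121 153]
275 216 [ 67  92 116]
279 210 [52 72 91]
276 208 [104 142 177]
276 210 [ 59  80 102]
```

View pics/d1.png

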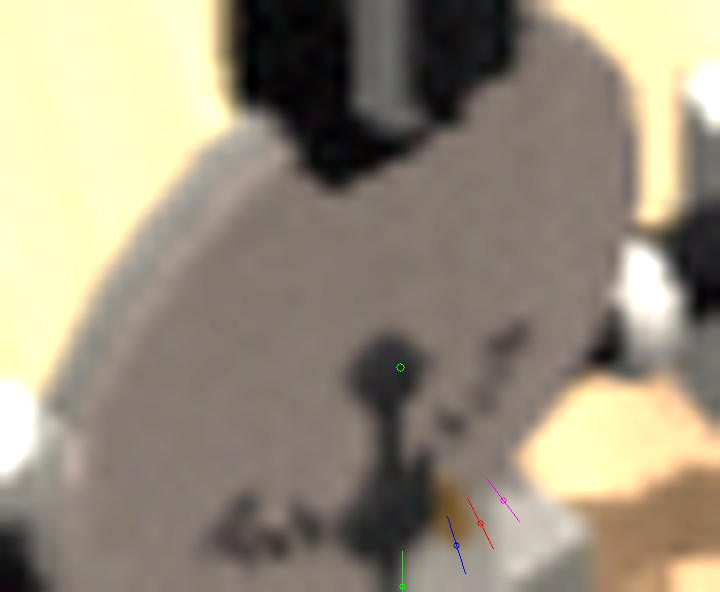

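Emit:
step_arm:
  plan:
    - [[0,0,3,-0.1],[-1,-2,6,-0.2],[-2,-4,9,-0.3],[-3,-6,11,-0.4],[-4,-8,12,-0.5],[-4,-9,12,-0.6],[-4,-9,12,-0.65],[-4,-9,12,-0.65],[-4,-9,12,-0.65],[-4,-9,12,-0.65],[-4,-9,12,-0.65],[-4,-9,12,-0.65]]

```text
clock: 6.85
position: [0.4685, -0.219, 0.6015]
tool_rot: [-3.141, 0.001, -1.779]
force: [-0.1, 1.0, -4.1]
grip_width: 0.0233
```

```bash
cat > mk.py <<'E'
from workcell import bot
from h import *
import sys
n=sys.argv[1]
o=bot.observe();print(o["clock"],o["position"],o["tool_rot"],o["qpos"],o["force"])
S=bot.grab_frame("side");np.savez(n+".npz",**S)
p=o["position"];x,y=p[:2];yaw=o["tool_rot"][2];z=p[2]-.3216
c,s=np.cos(yaw),np.sin(yaw); R=np.array([[c,-s,0],[s,c,0],[0,0,1]])
def P(r,a,h=.0085): return proj(S,R@np.array([h,r*np.sin(a),.088-r*np.cos(a)])+[x,y,z])[0]
ce=P(.02,0); W=60;H=60;k=10
x0,y0=map(int,ce-[30,30])
im=cv2.convertScaleAbs(cv2.resize(S["pixels"][y0:y0+H,x0:x0+W],None,fx=k,fy=k,interpolation=cv2.INTER_CUBIC),alpha=1.7)
cv2.imwrite(f"pics/{n}a.png",im)
q=lambda p:tuple(int(v) for v in (p-[x0,y0]+.5)*k-.5)
cv2.circle(im,q(P(0,0)),4,(0,255,0),1)
for a,col in((0,(0,255,0)),(.22,(255,0,0)),(.32,(0,0,255)),(.42,(255,0,255))):
    cv2.line(im,q(P(.040,a)),q(P(.056,a)),col,1); cv2.circle(im,q(P(.048,a)),3,col,1)
cv2.imwrite(f"pics/{n}b.png",im)
print(x0,y0)
E
python3 mk.py e1
```

```text
6.85 [ 0.46849432 -0.21897142  0.60147671] [-3.14114252e+00  8.90285421e-04 -1.77933634e+00] [-0.49357498  0.32707608  1.11166375  1.61335395 -0.29829889  1.38720227
 -1.12719197] [-0.09233382  0.97749252 -4.13270083]
218 176
```

View pics/e1a.png

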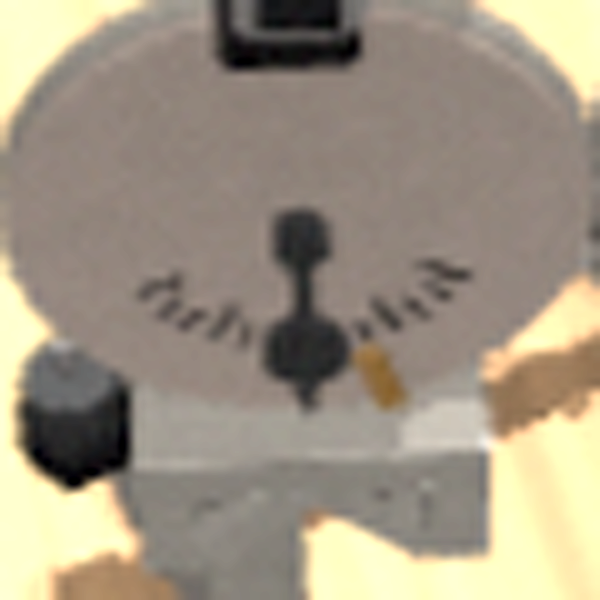

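View pics/e1b.png

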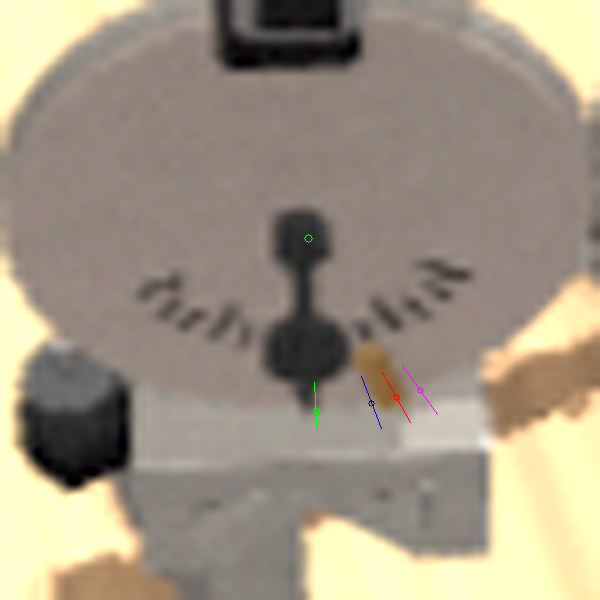

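Run:
```python
from h import *
from scipy.optimize import least_squares
S=dict(np.load("e1.npz"))
x,y,z,yaw=.4685,-.2190,.6015-.3216,-1.7793
c,s=np.cos(yaw),np.sin(yaw); R=np.array([[c,-s,0],[s,c,0],[0,0,1]])
def P(r,a,h=.0085): return proj(S,R@np.array([h,r*np.sin(a),.088-r*np.cos(a)])+[x,y,z])[0]
for hb in(.004,.0055,.007):
  for t,v in(("inner",(66,112)),("mid",(79,139)),("outer",(92,165))):
    f=lambda q:P(q[0],q[1],hb)-P(0,0,.0085)-np.array(v)/10
    print(hb,t,least_squares(f,[.04,.3],x_scale=[.01,.1]).x)
```

```text
0.004 inner [0.03866411 0.30013329]
0.004 mid [0.04702426 0.29690284]
0.004 outer [0.0552559  0.29622832]
0.0055 inner [0.03696126 0.31277634]
0.0055 mid [0.04528938 0.30710905]
0.0055 outer [0.05349086 0.30484984]
0.007 inner [0.03526489 0.32663814]
0.007 mid [0.04355959 0.31812709]
0.007 outer [0.05173006 0.314059  ]
```

Emit:
step_arm:
  plan:
    - [[0,2,0,0.12],[0,4,0,0.24],[1,6,0,0.36],[2,8,0,0.48],[3,10,0,0.6],[4,12,0,0.72],[5,14,0,0.84],[6,16,0,0.96],[7,18,0,1.08],[8,20,0,1.2],[9,22,-2,1.32],[9.5,22.7,-4,1.44]]

```text
clock: 7.9
position: [0.5645, 0.0112, 0.561]
tool_rot: [-3.14, 0.0, -0.33]
force: [1.1, 1.4, -4.4]
grip_width: 0.0235
```

Emit:
step_arm:
  plan:
    - [[0,0,-1,0.12],[0,0,-2,0.24],[0,0,-3,0.36],[0,0,-5,0.48],[0,0,-7,0.607],[0,0,-9,0.607],[0,0,-9,0.607],[0,0,-9,0.607],[0,0,-9,0.607],[0,0,-9,0.607]]

```text
clock: 8.73
position: [0.5648, 0.0112, 0.4723]
tool_rot: [-3.14, -0.002, 0.277]
force: [0.1, 0.2, -4.0]
grip_width: 0.0235
```

```bash
cat > v.py <<'E'
from workcell import bot
from h import *
import sys
n=sys.argv[1]
o=bot.observe();print(o["clock"],o["position"],o["tool_rot"],o["qpos"],o["force"],o["moment"])
S=bot.grab_frame("side");T=bot.grab_frame("top");np.savez(n+"s.npz",**S);np.savez(n+"t.npz",**T)
p=o["position"];g=gpts(p[0],p[1],o["tool_rot"][2],p[2]-.3216)
if len(sys.argv)>2: g=([],[])
overlay(S,g,210,160,100,100,6,"pics/t1.png");overlay(T,g,210,120,100,130,6,"pics/t2.png")
a=cv2.imread("pics/t1.png");b=cv2.resize(cv2.imread("pics/t2.png"),(461,600))
c=np.hstack([a,b]);cv2.imwrite(f"pics/{n}.png",cv2.resize(c,(800,800*c.shape[0]//c.shape[1])))
E
python3 v.py f1
```

```text
8.7333 [0.56480705 0.01120337 0.47227391] [-3.13993632e+00 -1.70066070e-03  2.76700290e-01] [-0.50968413  0.39879128  0.53323279  1.69905548 -0.22522043  1.10357582
  0.36778723] [ 0.10819999  0.1701099  -4.01572618] [-0.00440599 -0.00933665  0.01850372]
```

View pics/f1.png

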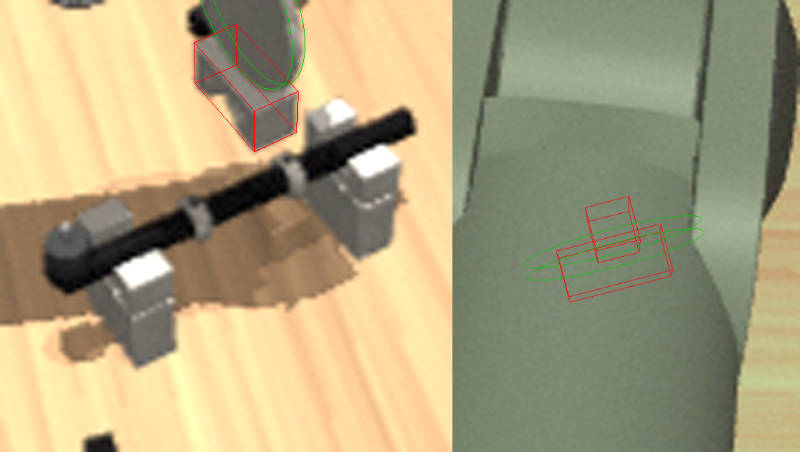

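Emit:
step_arm:
  plan:
    - [[0.05,-0.35,-2,-0.008],[0.05,-0.35,-4,-0.008],[0.05,-0.35,-5.5,-0.008],[0.05,-0.35,-6.5,-0.008],[0.05,-0.35,-7,-0.008],[0.05,-0.35,-7.4,-0.008],[0.05,-0.35,-7.4,-0.008]]

```text
clock: 9.42
position: [0.5653, 0.0078, 0.398]
tool_rot: [-3.14, -0.001, 0.269]
force: [-0.3, 0.5, -4.9]
grip_width: 0.0235
```

Emit:
step_arm:
  plan:
    - [[0,0,-0.2,0],[0,0,-0.4,0],[0,0,-0.6,0],[0,0,-0.8,0],[0,0,-0.8,0],[0,0,-0.8,0]]

```text
clock: 9.92
position: [0.5655, 0.0078, 0.3907]
tool_rot: [-3.14, -0.003, 0.269]
force: [-2.0, 0.5, 7.3]
grip_width: 0.0236
```

```bash
python3 v.py f2
```

```text
9.9167 [0.56545962 0.00783786 0.39068427] [-3.13953636e+00 -2.57891269e-03  2.69158354e-01] [-0.47027816  0.48711969  0.49512558  1.79499896 -0.28483656  0.92822764
  0.41734113] [-2.02505195  0.46601373  7.28516628] [0.26270229 0.78499646 0.02877403]
```

View pics/f2.png

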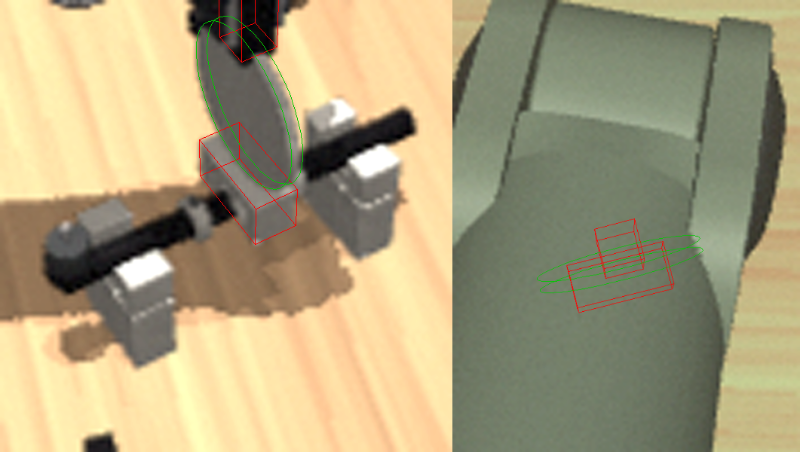

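Run:
```python
from h import *
S=dict(np.load("f1s.npz"));S2=dict(np.load("f2s.npz"))
u=np.array([np.cos(.268),np.sin(.268),0])
def dr(F,mid,name):
    x0,y0,w,h,k=225,180,75,60,10
    im=cv2.convertScaleAbs(cv2.resize(F["pixels"][y0:y0+h,x0:x0+w],None,fx=k,fy=k,interpolation=cv2.INTER_CUBIC),alpha=1.7)
    q=lambda X:tuple(int(v) for v in (proj(F,X)[0]-[x0,y0]+.5)*k-.5)
    th=np.linspace(0,2*np.pi,33);v=np.array([-u[1],u[0],0]);w_=np.array([0,0,1.])
    for d in(-.04,-.03,.03,.04):
        c=mid+d*u
        cv2.polylines(im,[np.array([q(c+.015*(np.cos(t)*v+np.sin(t)*w_)) for t in th],np.int32).reshape(-1,1,2)],True,(0,0,255),1)
    cv2.line(im,q(mid-.1*u),q(mid+.1*u),(0,255,0),1)
    cv2.imwrite(name,im)
dr(S,np.array([.564,.008,.075]),"pics/g1.png");dr(S2,np.array([.564,.008,.075]),"pics/g2.png")
```

```text
(no output)
```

View pics/g1.png

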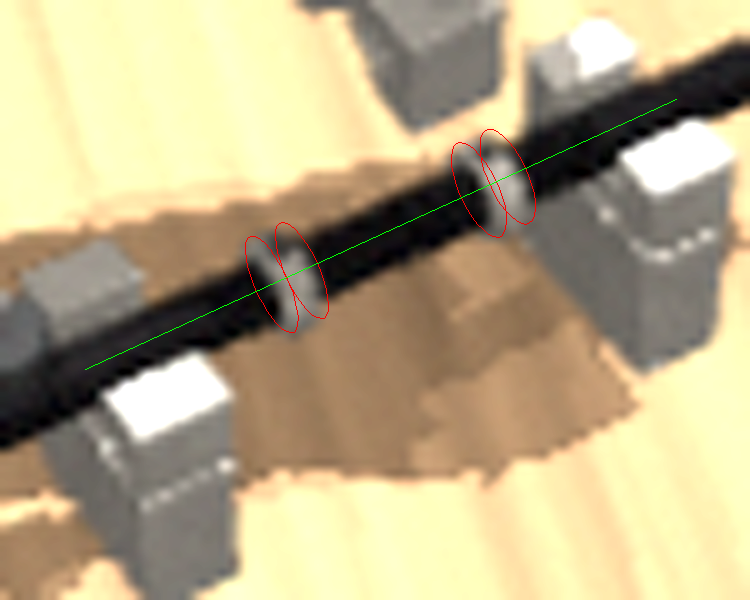

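View pics/g2.png

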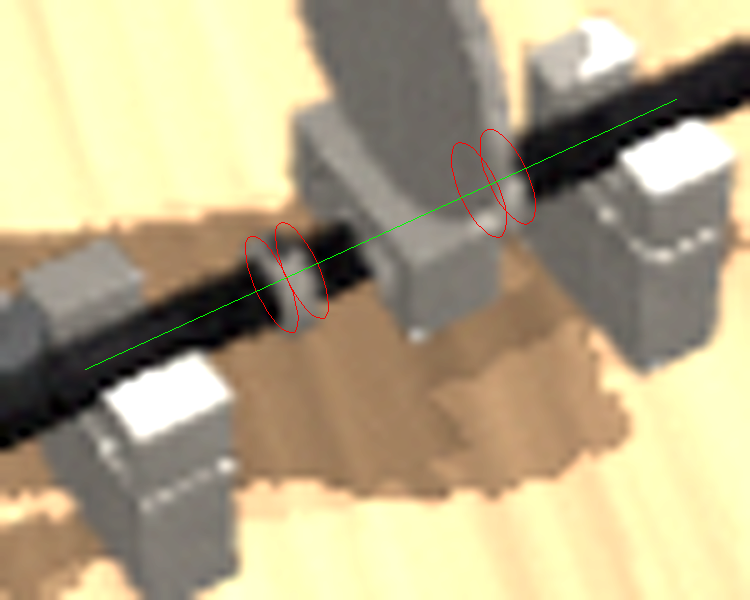

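Emit:
step_arm:
  plan:
    - [[0,0,-0.1,0],[0,0,-0.1,0],[0,0,-0.1,0],[-0.08,0.29,-0.1,0],[-0.16,0.58,-0.11,0],[-0.24,0.87,-0.13,0],[-0.32,1.16,-0.15,0],[-0.4,1.45,-0.17,0],[-0.48,1.74,-0.2,0],[-0.56,2.03,-0.24,0],[-0.64,2.31,-0.28,0],[-0.64,2.31,-0.28,0]]
  force: 30

```text
clock: 11.02
position: [0.5593, 0.0309, 0.3886]
tool_rot: [-3.14, -0.004, 0.269]
force: [-0.5, -2.5, 7.5]
grip_width: 0.0235
```

```bash
python3 v.py k1
```

```text
11.0167 [0.55927172 0.03089092 0.38862098] [-3.14020777 -0.00397429  0.26932501] [-0.51421131  0.48028277  0.49375669  1.81163404 -0.28250269  0.91578214
  0.374661  ] [-0.53114019 -2.51277056  7.52342198] [-1.1678007   0.37632248 -0.00566006]
```

View pics/k1.png

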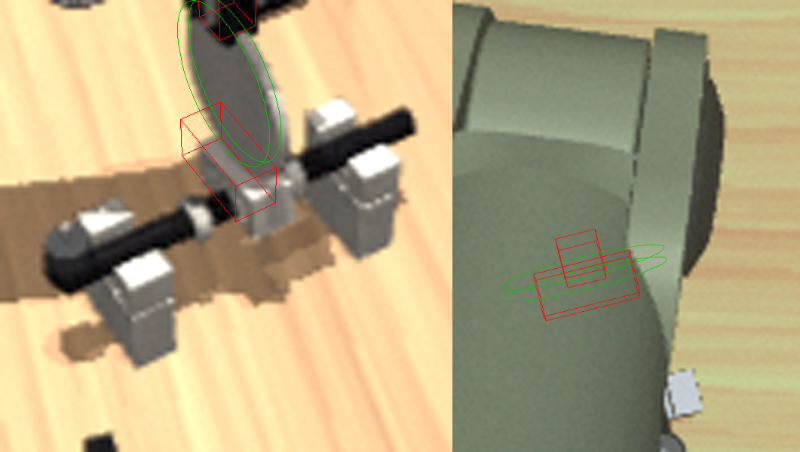

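Emit:
step_arm:
  plan:
    - [[-0.08,0.28,-0.14,0],[-0.16,0.57,-0.19,0],[-0.24,0.85,-0.25,0],[-0.31,1.13,-0.32,0],[-0.39,1.41,-0.39,0],[-0.46,1.69,-0.47,0],[-0.54,1.98,-0.55,0],[-0.62,2.26,-0.64,0],[-0.62,2.26,-0.64,0],[-0.62,2.26,-0.64,0],[-0.62,2.26,-0.64,0],[-0.62,2.26,-0.64,0]]

```text
clock: 12.12
position: [0.5533, 0.0531, 0.383]
tool_rot: [-3.14, -0.005, 0.269]
force: [-2.2, 0.7, 7.2]
grip_width: 0.0238
```

```bash
cat >> h.py <<'E'
def tilt(seat,yaw,phi,k=1):
    # gauge turned by phi about own x, seat (6mm above origin) fixed
    c,s=np.cos(yaw),np.sin(yaw); Rz=np.array([[c,-s,0],[s,c,0],[0,0,1]]); Rx=cv2.Rodrigues(np.array([phi,0,0.]))[0]
    f=lambda p:(p-[0,0,.006])@(Rz@Rx).T+seat
    b,d=gpts(0,0,0.); return [f(p) for p in b],[f(p) for p in d]
E
python3 - <<'E'
from workcell import bot
from h import *
o=bot.observe();print(o["clock"],o["position"],o["tool_rot"],o["force"],o["moment"],o["grip_width"])
S=bot.grab_frame("side");np.savez("l1s.npz",**S)
x=[]
for phi in(-.22,-.30,-.38):
    overlay(S,tilt(np.array([.5655,.0078,.075]),.269,phi),235,140,55,100,6,"pics/t.png"); x.append(cv2.imread("pics/t.png"))
c=np.hstack(x); cv2.imwrite("pics/l1.png",cv2.resize(c,(800,800*c.shape[0]//c.shape[1])))
E
```

```text
12.1167 [0.55334228 0.05312806 0.38301099] [-3.14009724 -0.00527053  0.26899601] [-2.24235606  0.68617128  7.23615385] [-0.30082255  0.64667676 -0.02241162] 0.02380223975887327
```

View pics/l1.png

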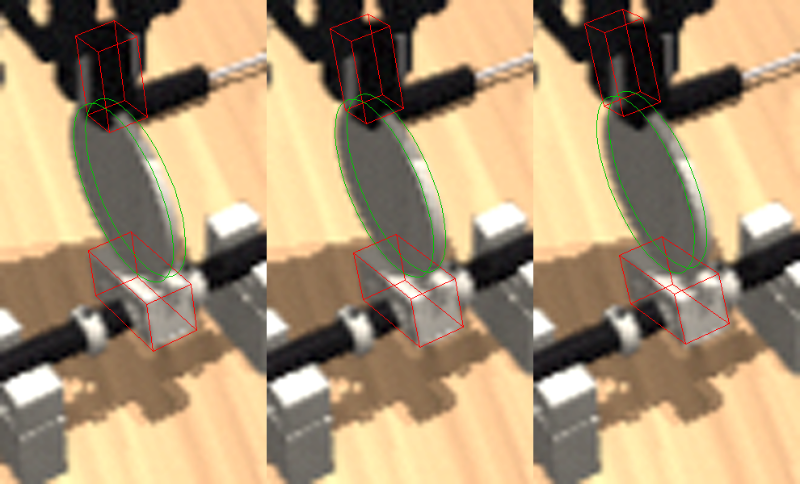

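Run:
```python
from h import *
S=dict(np.load("l1s.npz"))
x=[]
for phi in(-.25,-.35):
    overlay(S,tilt(np.array([.5655,.0078,.075]),.269,phi),243,155,40,60,10,"pics/t.png"); x.append(cv2.imread("pics/t.png"))
cv2.imwrite("pics/l2.png",np.hstack(x))
```

```text
(no output)
```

View pics/l2.png

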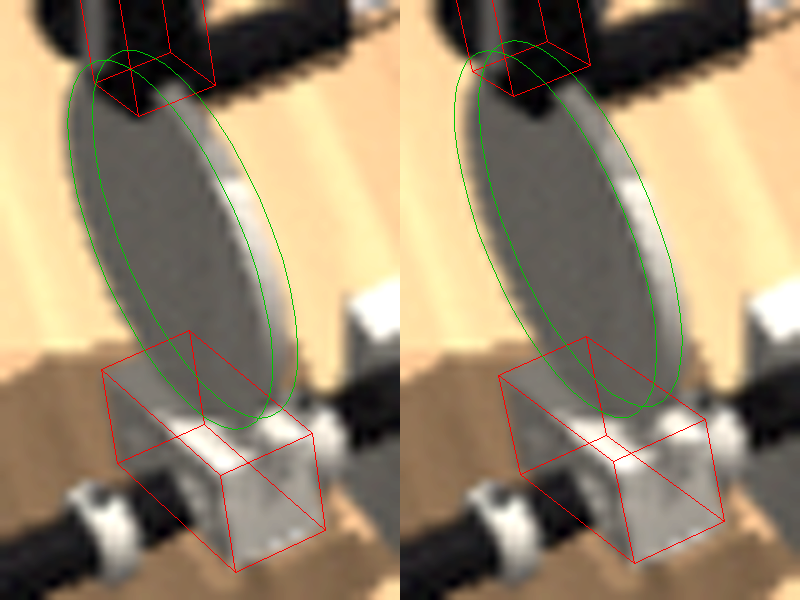

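Run:
```python
from h import *
x=[]
for n,phi in(("f2s",0),("k1s",-.15)):
    S=dict(np.load(n+".npz"))
    overlay(S,tilt(np.array([.5655,.0078,.075]),.269,phi),243,160,40,60,10,"pics/t.png"); x.append(cv2.imread("pics/t.png"))
cv2.imwrite("pics/l3.png",np.hstack(x))
S=dict(np.load("l1s.npz"))
overlay(S,tilt(np.array([.5655,.0078,.075]),.269,-.297),243,155,40,60,10,"pics/l4.png")
```

```text
(no output)
```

View pics/l3.png

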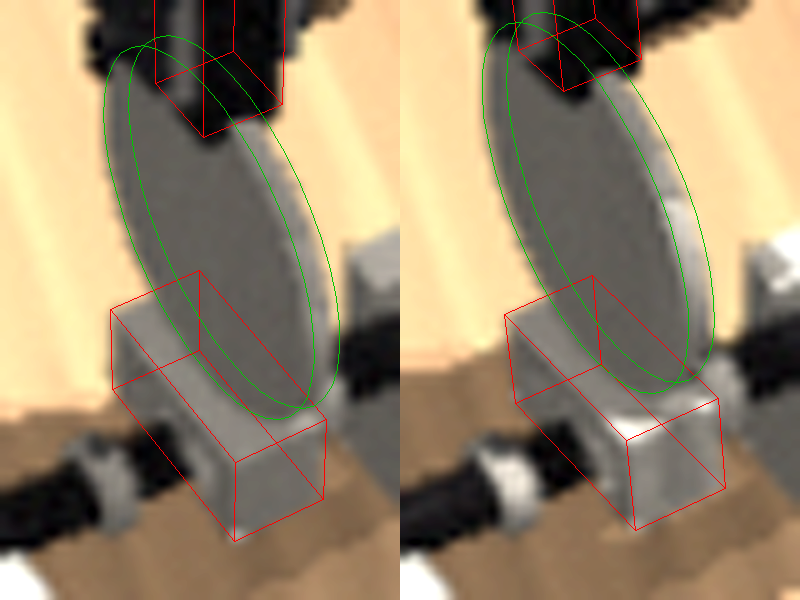

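View pics/l4.png

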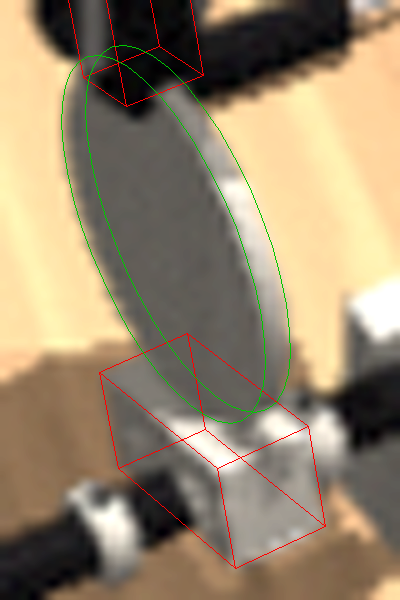

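Emit:
step_arm:
  plan:
    - [[-0.03,0.1,-0.13,0],[-0.03,0.1,-0.13,0],[-0.03,0.1,-0.13,0],[-0.03,0.1,-0.13,0],[-0.03,0.1,-0.13,0],[-0.03,0.1,-0.13,0],[-0.03,0.1,-0.13,0],[-0.03,0.1,-0.13,0],[-0.03,0.1,-0.13,0],[-0.03,0.1,-0.13,0],[-0.03,0.1,-0.13,0],[-0.03,0.1,-0.13,0]]

```text
clock: 13.17
position: [0.5532, 0.0539, 0.3827]
tool_rot: [-3.14, -0.006, 0.269]
force: [-4.7, 0.9, 12.8]
grip_width: 0.0237
```

Run:
```python
from workcell import bot
from h import *
o=bot.observe();print(o["clock"],o["position"],o["tool_rot"],o["force"],o["moment"],o["grip_width"])
S=bot.grab_frame("side")
overlay(S,tilt(np.array([.5655,.0078,.075]),.269,-.30),225,140,75,100,6,"pics/m1.png")
```

```text
13.1667 [0.55318913 0.05393207 0.38269981] [-3.13992887 -0.00641523  0.26882665] [-4.74506118  0.87617648 12.81667762] [-0.50706883  1.32974746 -0.07715953] 0.02366795877807303
```

View pics/m1.png

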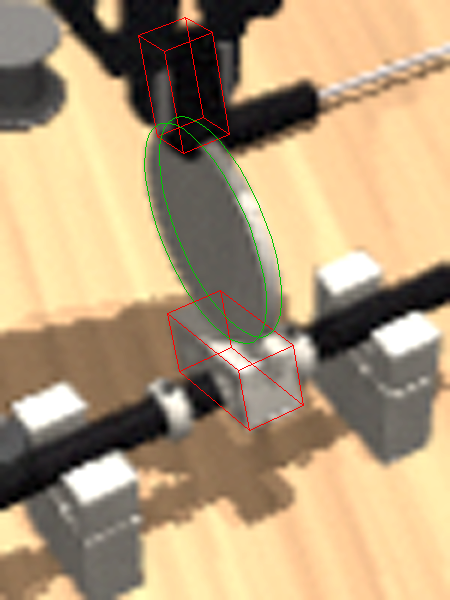

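Run:
```python
from workcell import bot
print(bot.job_done()); o=bot.observe(); print(o["clock"],o["position"],o["force"],o["grip_width"])
```

```text
the job is handed in; nothing more can be done
None
the job is handed in; nothing more can be done
```

I gripped the middle-sized gauge by its handle and read its brass mark from the side camera at about 0.30 rad. I then seated the V foot on the tube between the rings and rocked the gauge towards its +y. I handed the job in at about 13.2 s with the gripper still holding the gauge.

**Seating:** the TCP settled at z 0.3907 m, against 0.3906 m expected when fully seated. The seat was within about 4 mm of the mid-point between the rings; the two cameras disagree there by a few millimetres.

**Lean:** the final TCP position gives about 0.30 rad. The image overlay at 0.30 rad fits within 1–2 pixels, and comparing it with the upright view suggests the lean could be about 0.015 rad less. The tolerance is about 0.083 rad.

**Hold:** the last wrist reading was about 13 N upward, so the foot was pressing on the tube. The fingers read 23.7 mm open on the 24 mm handle.

**Not checked:** I could not see the pointer on the mark in the final pose, because the dial faces away from the side camera and the arm blocks the top one. That match is inferred from the measured mark and lean. I never went near the spool, jar or screwdriver, but did not re-measure their positions.

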